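Unlock the media lock box and hold the key turned

ROBOT

A 7-joint arm with a two-finger parallel gripper is mounted at the origin on the work surface. World frame = base frame: x ahead of the robot, y to its left, z up, the work surface at z = 0. Lengths are in mm, angles in rad, forces in N, time in s.
With the tool pointing down it reaches from about 400 to 925 mm from the base axis. Payload 4.1 kg.
Tool frame: the origin (TCP) lies on the centre line of the jaws, within the pads' length; the fingertips stand 25 mm ahead of it and the grasp point (between the pads) lies 6 mm ahead of it (robot.tip_extent is the distance from the TCP to the fingertips, in mm); z points along the fingers, y is the direction in which the jaws open and shut (so a half turn about z gives the same grasp; the last joint's range is limited). The gripper opens to 85 mm and grips with 20 to 120 N. Pads are 22 mm wide; open, the fingers measure 114 mm over their backs; the gripper's body (76 mm by 85 mm) begins 54 mm behind the grasp point. The pads swing forward as they close: fully open they stand 13 mm farther back than shut.
Start: joints at [-1.224, 0.398, 0.045, 1.537, -0.019, 1.207, -0.051], TCP at [280.252, 586.518, 224.447] pointing down, gripper open.
Joint ranges: [-2.82, 2.82], [-0.49, 2.23], [-1.37, 1.46], [0, 2.46], [-1.36, 4.5], [0.23, 2], [-2.94, 2.94]. Speed limits (rad/s): [2.57, 2.57, 3.14, 3.14, 3.14, 3.14, 3.14].

INTERFACE

Orientations are given as [roll, pitch, yaw] about the fixed x, y, z axes, in that order (R = Rz(yaw) Ry(pitch) Rx(roll)).
In Python, from rig import robot, get_image, camera_params, ticket gives the robot as it stands.
- The arm moves only by the tool jog_arm, never from a script. Its arguments are lists of equal length, an entry for each row: "xyz": the shift along the world's x, y, z in cm, a list of three; "twist": the turn, a rotation vector about the world's x, y, z in degrees, a list of three. In form: {"xyz": [[x, y, z], ...], "twist": [[wx, wy, wz], ...]}. A call has 1 to 10 rows; each row shifts and turns the commanded pose from where the row before left it; what a row does not reach is not made up. A row lasts 1/10 s, in which the tool goes at most 50 mm and 8.59 degrees, less where a joint would pass 70% of its speed; a pose out of reach is approached as far as the arm can. A call with a gripper value outside its range is refused whole. "gripper" is the finger opening in cm, from 0 to 8.54, set as the call begins (left out, the last holds). The fingers move at their own pace and stop on an object; the grip force is fixed at half the most. Time passes only in rows, so rows that do not move let the fingers close. It gives the time, the measured TCP pose, the force and the opening at its end, in the units of the state.
- robot.state(): the state, without advancing time (a new reading comes with each control period).
- get_image(name): name is "scene" or "side" or "wrist"; returns the picture (480x640x3 uint8, blue, green, red); there is no depth.
- camera_params(name): a dict with "fx", "fy", "cx", "cy" (pixels), "pose" (4x4, takes a point from camera to world coordinates). Camera axes: x right, y up, looking along -z (the intrinsics and any distortion apply to the point x, -y, -z); pixel columns grow to the right and rows downward; lengths in mm; the calibration is good to about 2 mm. A picture is of the moment at which its call begins: read the wrist's pose just before it. camera_params takes no time and is no camera call; for the wrist camera it gives the pose at the moment of the call.
- ticket.finish_job(): hands the job in, once; it reports no verdict.
The state is a dict: "t": time; "joint_pos": joint angles; "joint_velocities": joint speeds; "joint_efforts": joint torques, N m; "tcp_pos": TCP position; "eef_rot": TCP orientation; "force": force on the tool from outside, world axes, zero at the start; "ft_torque": the same for the moment, N m; "gripper_width": opening from 0.0 (shut) to 1.0 (fully open).
Only numpy, scipy, OpenCV 4.12 (cv2) and the standard library are available. Lean on these libraries where they do the work, as an engineer would, in place of code of your own. Each camera call takes 0.05 s, during which the arm holds its last target.

TASK

Take the orange key out of its wooden stand, push it all the way down into the lock on top of the grey lock box, easing it past the sticky pins, and only then turn it a quarter turn clockwise (seen from above) so that the bolt draws back. The lock springs back when let go, so finish while still gripping the key and holding it turned; do not disturb the other things on the console.

Things in the scene. Friction and masses are not known exactly. Their poses are not given: they have to be found in the camera images.
- keystand: Dark wood block, 70 (x) x 60 (y) x 55 mm high, fixed; origin at the centre of its underside. The key stands upright, blade down, in the slot in the middle of its top (11 x 6 mm, long side along x), 46 mm deep, and pulls straight up. At the start the key's x, y axes lie along the stand's and its bow's centre is 28 mm above the stand's top.
- key_bow (a point): Centre of the key's orange grip (bow): 34 wide (key x) x 12 thick (key y) x 40 mm high; pinch it across the 12 mm. Key z points up, away from the blade. Below the bow: a collar 16 x 10 x 8 mm high, then a steel blade 9 wide (x) x 4 thick (y) x 46 mm long with a rounded end. About 45 g; same turned half round about z.
- key_tip (a point): Middle of the key's blade end, 74 mm straight below key_bow; same axes as the key.
- lockbox: Grey steel box with white lid, 184 (x) x 144 (y) x 83 mm high, fixed; origin at the centre of its underside. The round lock (48 mm across) is on the lid at x = -25, y = 0 mm in the box's frame, its face 93 mm above the console. A brass bolt on the lid runs from it to a keeper at the -x edge (11 mm above the lid) and is drawn back as the key turns.
- keyhole (a point): Centre of the lock plug's mouth, level with the lock's face, z up, turns with the plug. Mouth 20 (x) x 14 (y) mm narrows over 8 mm to a keyway 11 x 5.6 mm, floor 44 mm down; at rest its long side is along the box's x. Three sticky pins 18, 28, 38 mm down resist with a few N each, up to about 12 N; twist a little if it sticks. Key home: tip on the floor, bow centre 30 mm above this point.
- plug (a joint): Turn of the lock plug in rad: 0 at rest, grows as it turns clockwise seen from above, stop at 1.7. A spring turns it back (0.05 N m at rest to 0.14 N m at the stop). The key has up to about 0.25 rad of play in the keyway, so the plug lags the hand.
- speaker: Black round speaker puck, 90 mm across, 42 mm high; origin at its underside, z up. Leave it alone.
- bowl: Blue glass bowl, 130 mm across, 50 mm high; origin at its underside, z up. Leave it alone.
- dispenser: White and green lotion pump bottle, 58 mm across, 146 mm high; origin at its underside, z up. Leave it alone.
- bell: Brass-tone bell ornament, 56 mm across, 64 mm high; origin at its underside, z up. Leave it alone.
- controller: White game controller, about 90 x 145 x 40 mm high; origin at its underside, z up. Leave it alone.
- remote: Black TV remote, 160 x 42 x 18 mm; origin at its underside, z up. Leave it alone.
Things that resemble listed ones, but are neither listed nor needed, are in the scene too. Leave any white look-alike of the part that bears key_bow alone.

How it is judged:
By the outcome, as a careful person would: the job done as asked, in the order asked, and still so for the second after the job is handed in, while the arm keeps its last pose, push and grip.
It also fails if it takes over 45 s, if anything falls off the work surface, if the arm or the gripper's body presses on something with over 40 N, if the wrist force passes 120 N, or if a joint passes its speed limit or range.

## Working session

There is one attempt and no reset: what is moved stays moved. The work goes in short steps, Python scripts to look and compute and a tool call to move; the robot and the scene stay as the last step left them, time stands still between calls to the robot, and variables do not carry over. Pictures are saved under pics/ and viewed, and the job is handed in when it is done.

Besides the shell and the picture viewer there is one more tool, called after "Request:" by a JSON object that holds its "fn" and its "kwargs". jog_arm: Moves the arm, as the interface text tells. Its arguments: {"type":"object","properties":{"xyz":{"type":"array","items":{"type":"array","items":{"type":"number"}}},"twist":{"type":"array","items":{"type":"array","items":{"type":"number"}}},"gripper":{"type":"number"}},"required":["xyz","twist"]}

```bash
ls; mkdir -p pics; cat > h.py <<'E'
import numpy as np, cv2, json
from rig import robot,get_image,camera_params,ticket
def snap(n,f):
    p=camera_params(n); im=get_image(n); cv2.imwrite('pics/'+f,im)
    json.dump({k:(np.array(v).tolist()) for k,v in p.items()},open('pics/'+f+'.json','w'))
    return im,p
def load(f):
    return cv2.imread('pics/'+f),json.load(open('pics/'+f+'.json'))
def ray(p,u,v):
    T=np.array(p['pose']); d=np.array([(u-p['cx'])/p['fx'],-(v-p['cy'])/p['fy'],-1])
    return T[:3,3],T[:3,:3]@d
def onz(p,u,v,z):
    o,d=ray(p,u,v); return o+d*(z-o[2])/d[2]
def proj(p,X):
    T=np.array(p['pose']); c=T[:3,:3].T@(np.array(X)-T[:3,3]); return p['cx']+p['fx']*c[0]/-c[2], p['cy']+p['fy']*(-c[1])/-c[2]
def tri(p1,a,p2,b):
    o1,d1=ray(p1,*a);o2,d2=ray(p2,*b)
    s=np.linalg.lstsq(np.c_[d1,-d2],o2-o1,rcond=None)[0]
    A=o1+d1*s[0];B=o2+d2*s[1]; return (A+B)/2,np.linalg.norm(A-B)
E
python3 - <<'E'
from h import *
print(robot.state())
for n in('scene','side','wrist'):
    im,p=snap(n,n+'0.png'); print(p)
E
```

```text
pics
{'t': 0.0, 'joint_pos': array([-1.22398971,  0.3992011 ,  0.04503888,  1.53790711, -0.01871179,
        1.20688339, -0.0507063 ]), 'joint_velocities': array([-0.00049086, -0.00131033, -0.00080739, -0.00108856,  0.0020887 ,
        0.00044903,  0.00071365]), 'joint_efforts': array([ 2.11441311e-04, -4.75136912e+01,  1.36505708e+00, -2.54217786e+01,
        1.17039509e-02,  9.67759086e-03,  1.83727730e-05]), 'tcp_pos': array([279.96885853, 585.88688191, 223.34563068]), 'eef_rot': array([-3.13961956e+00,  1.27924798e-04,  2.69588265e+00]), 'force': array([-0.03862458,  0.41466761, -0.03391235]), 'ft_torque': array([ 0.04167353, -0.01926223, -0.03825663]), 'gripper_width': 1.0024170250487714}
{'fx': 610.3844258667912, 'fy': 610.3844258667912, 'cx': 319.5495594810981, 'cy': 237.09101001085202, 'pose': array([[ 8.52325609e-01, -2.89548740e-01,  4.35548600e-01,
         1.21392991e+03],
       [ 5.22986005e-01,  4.63613371e-01, -7.15226035e-01,
        -1.04378511e+03],
       [ 5.16664238e-03,  8.37391288e-01,  5.46579487e-01,
         8.88296660e+02],
       [ 0.00000000e+00,  0.0000
[... 261 characters left out ...]
6.22818215e-01,  4.55350361e-01, -6.36202420e-01,
        -8.16174868e+02],
       [ 2.45440568e-02,  8.24148524e-01,  5.65841673e-01,
         7.93812987e+02],
       [ 0.00000000e+00,  0.00000000e+00,  0.00000000e+00,
         1.00000000e+00]])}
{'fx': 402.67569031513085, 'fy': 402.67569031513085, 'cx': 323.4733178778805, 'cy': 238.8880654184955, 'pose': array([[ 4.31885131e-01, -8.69953334e-01, -2.38026113e-01,
         2.20249466e+02],
       [ 9.01928389e-01,  4.16385402e-01,  1.14666375e-01,
         6.14872966e+02],
       [-6.43797144e-04, -2.64205211e-01,  9.64466273e-01,
         3.73189772e+02],
       [ 0.00000000e+00,  0.00000000e+00,  0.00000000e+00,
         1.00000000e+00]])}
```

View pics/scene0.png

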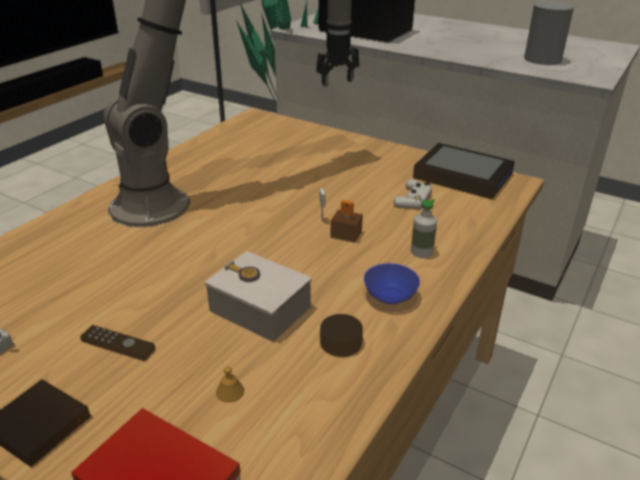

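View pics/side0.png

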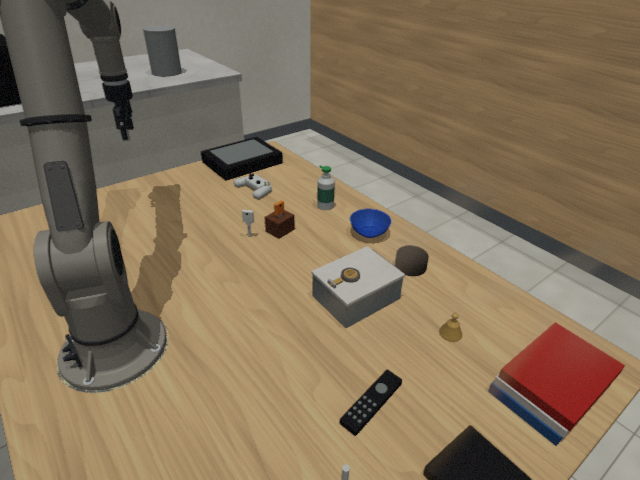

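View pics/wrist0.png

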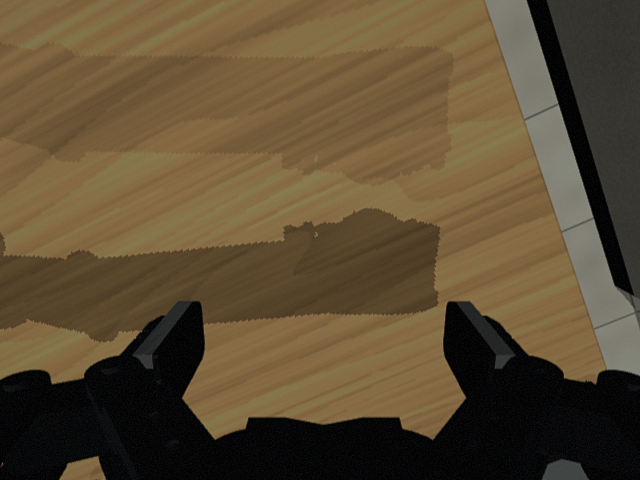

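The scene view shows these objects:

| Object | Scene pixel | Side pixel |
|---|---|---|
| Orange key in brown stand | (347,210) | (279,208) |
| White look-alike key standing in the open | (322,200) | (249,218) |
| White lid of the lock box | (260,283) | |
| Lock on the lid | (250,273) | (350,275) |

The candidates for the key are the orange one, the white one and possibly the brass bell at (229,385). The description picks the orange key in the dark stand. Next is a close crop to check that.

```bash
python3 - <<'E'
from h import *
a,p=load('scene0.png'); b,q=load('side0.png')
A=cv2.resize(a[170:345,190:400],None,fx=3.3,fy=3.3,interpolation=cv2.INTER_CUBIC)[:578,:400*1]
c1=cv2.resize(a[180:250,300:380],(400,350),interpolation=cv2.INTER_CUBIC)
c2=cv2.resize(b[190:260,230:310],(400,350),interpolation=cv2.INTER_CUBIC)
c3=cv2.resize(a[250:340,200:320],(400,300)[:2],interpolation=cv2.INTER_CUBIC)
c4=cv2.resize(b[240:330,300:420],(400,300),interpolation=cv2.INTER_CUBIC)
cv2.imwrite('pics/crop0.png',cv2.resize(np.vstack([np.hstack([c1,c2]),np.hstack([c3,c4])]),(738,600)))
cs=[]
for im,P in((a,p),(b,q)):
    hsv=cv2.cvtColor(im,cv2.COLOR_BGR2HSV)
    m=cv2.inRange(hsv,(4,180,130),(14,255,255))
    n,l,s,c=cv2.connectedComponentsWithStats(m)
    for i in range(1,n):
        if s[i,4]>15: print(s[i],c[i])
E
```

```text
[342 201  11   4  28] [347.53571429 202.14285714]
[  72  409  167   70 1474] [168.73202171 438.00135685]
[512 364   9  13  26] [515.73076923 370.57692308]
```

View pics/crop0.png

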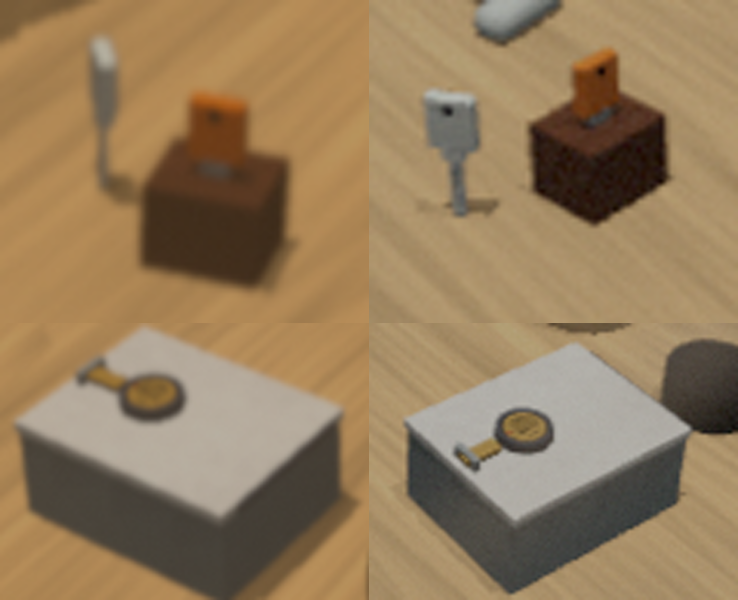

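The crop confirms the choice. The orange bow is upright in the dark wooden stand, at scene (347,208) and side (279,208), and the white look-alike stands free beside it. The lock centre is at scene (249.4,273.7) and side (350.4,274.8).

```bash
python3 - <<'E'
from h import *
a,p=load('scene0.png'); b,q=load('side0.png'); w,r=load('wrist0.png')
print('bow',tri(p,(347.2,208.2),q,(278.8,208)), 'z83?')
print('lock',tri(p,(249.4,273.7),q,(350.4,274.8)),'z93?')
print('white',tri(p,(322,190),q,(249,216)))
sc=3.075
# lid corners, scene crop & side crop
for u,v in((145,327),(342,410),(222,518),(15,424)): print('sc',onz(p,200+u/sc,250+(v-323)/sc,83).round(0))
for u,v in((575,343),(691,433),(515,523),(405,424)): print('si',onz(q,300+(u-369)/sc,240+(v-323)/sc,83).round(0))
s2=4.615
for u,v in((173,140),(289,157),(257,202),(141,184)): print('stand sc',onz(p,300+u/s2,180+v/s2,55).round(0))
for u,v in((607,83),(666,122),(596,156),(530,124)): print('stand si',onz(q,230+(u-369)/s2,190+v/s2,55).round(0))
s=robot.state(); 
# camera in tool frame
from scipy.spatial.transform import Rotation as R
Rt=R.from_euler('xyz',s['eef_rot']).as_matrix(); print(Rt)
T=np.array(r['pose']); print('cam in tool',Rt.T@(T[:3,3]-s['tcp_pos']), (Rt.T@T[:3,:3]).round(3))
E
```

```text
bow (array([558.25283364, 171.27120886,  79.44996998]), np.float64(0.5707003889189879)) z83?
lock (array([ 521.71226668, -203.09111162,   86.6371057 ]), np.float64(1.5405878169875158)) z93?
white (array([464.11527421, 192.70248051,  85.99156466]), np.float64(18.55511957706398))
sc [ 461. -131.   83.]
sc [ 643. -140.   83.]
sc [ 639. -282.   83.]
sc [ 457. -276.   83.]
si [ 637. -139.   83.]
si [ 630. -285.   83.]
si [ 449. -277.   83.]
si [ 452. -138.   83.]
stand sc [522. 184.  55.]
stand sc [588. 203.  55.]
stand sc [596. 150.  55.]
stand sc [531. 132.  55.]
stand si [587. 200.  55.]
stand si [591. 136.  55.]
stand si [531. 130.  55.]
stand si [517. 187.  55.]
[[-9.02290198e-01  4.31128861e-01 -5.50843304e-04]
 [ 4.31129202e-01  9.02289144e-01 -1.38248638e-03]
 [-9.90098471e-05 -1.48488855e-03 -9.99998893e-01]]
cam in tool [ 6.63691925e+01  1.72790225e-02 -1.49585374e+02] [[-0.001  0.964  0.264]
 [ 1.     0.001 -0.001]
 [-0.001  0.264 -0.964]]
```

Everything measured fits the sizes given. The bow is at about (558,171), the stand's yaw is about 14°, the lock is at about (522,-205) and the box's yaw is about -2°. I'll move above the stand, turning about +40° so the jaws shut across the key's y axis.

Request:
{"fn": "jog_arm", "kwargs": {"xyz": [[2.2,-3.3,0],[2.2,-3.3,0],[2.2,-3.3,0],[2.2,-3.3,0],[2.2,-3.3,0],[2.2,-3.3,0],[2.2,-3.3,0],[2.2,-3.3,0],[2.2,-3.3,0],[2.2,-3.3,0]], "twist": [[0,0,4],[0,0,4],[0,0,4],[0,0,4],[0,0,4],[0,0,4],[0,0,4],[0,0,4],[0,0,4],[0,0,4]]}}

```text
t: 1.15
tcp_pos: [500.8, 255.0, 224.3]
eef_rot: [3.142, -0.0, -2.886]
force: [0.4, 0.6, -1.2]
gripper_width: 1.001
```

Request:
{"fn": "jog_arm", "kwargs": {"xyz": [[2.8,-4.2,0],[2.8,-4.2,0],[0,0,0],[0,0,0]], "twist": [[0,0,0],[0,0,0],[0,0,0],[0,0,0]]}}

```text
t: 1.55
tcp_pos: [556.1, 171.6, 224.1]
eef_rot: [-3.142, -0.001, -2.893]
force: [-0.4, -0.0, -0.4]
gripper_width: 1.0
```

```bash
python3 - <<'E'
from h import *
s=robot.state(); print(s['tcp_pos'],np.degrees(s['eef_rot']),s['joint_pos'],s['force'],s['t'])
snap('wrist','w1.png')
E
```

```text
[556.10837356 171.58120644 224.079314  ] [-1.79997745e+02 -4.26020642e-02 -1.65758451e+02] [-0.52139153  0.28105039  0.1830906   1.70794926 -0.05518547  1.15835737
  1.49620144] [-0.38876191 -0.04465421 -0.44284364] 1.55
```

View pics/w1.png

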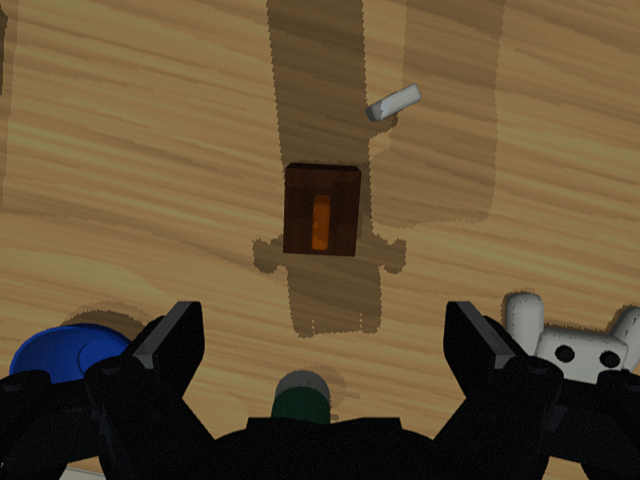

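The wrist view shows the orange bow from above at about (321,221) in the stand at (322,210). The white key is at (395,102), well clear, and the dispenser is at (302,395). Now I'll measure the bow and stand here and check how close the dispenser is.

```bash
python3 - <<'E'
from h import *
im,p=load('w1.png')
hsv=cv2.cvtColor(im,cv2.COLOR_BGR2HSV)
m=cv2.inRange(hsv,(3,170,60),(16,255,255)); m[:150]=0;m[270:]=0;m[:,:270]=0;m[:,380:]=0
n,l,s,c=cv2.connectedComponentsWithStats(m); print(s[1:][s[1:,4]>15])
print(hsv[200:246:4,321].tolist())
g=cv2.resize(im[155:265,270:375],None,fx=5,fy=5,interpolation=cv2.INTER_CUBIC); cv2.imwrite('pics/w1c.png',g)
b,q=load('side0.png');a,sc=load('scene0.png')
print('disp top',tri(sc,(428,202),q,(326,168)),'base',onz(q,326,203,8),onz(sc,424,248,8))
E
```

```text
[[312 196  18  55 794]]
[[13, 255, 59], [13, 248, 78], [13, 238, 90], [13, 240, 87], [14, 252, 87], [13, 243, 88], [13, 238, 89], [13, 238, 89], [13, 249, 87], [13, 235, 89], [14, 250, 99], [13, 236, 106]]
disp top (array([764.44767296, 202.92323813, 143.56493612]), np.float64(2.9665467890275883)) base [768.48938889 202.5099005    8.        ] [767.20135218 206.70008693   8.        ]
```

View pics/w1c.png

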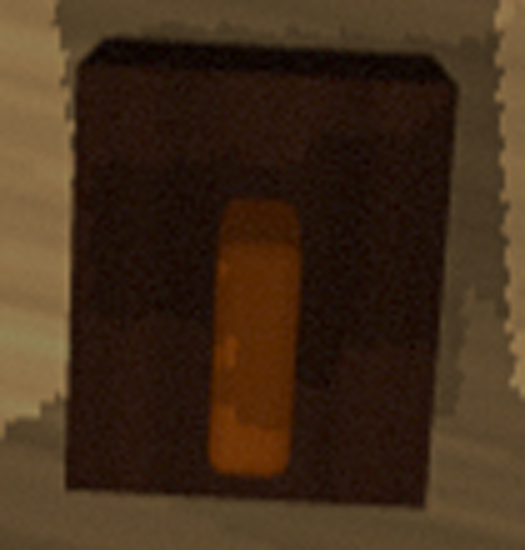

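```bash
python3 - <<'E'
from h import *
im,p=load('w1.png')
def f(L,z):
    P=np.array([onz(p,270+u/5,155+v/5,z) for u,v in L])[:,:2]; print(P.round(1)); print('c',P.mean(0)); 
    for i in range(4):
        d=P[(i+1)%4]-P[i]; print(np.hypot(*d).round(1),np.degrees(np.arctan2(d[1],d[0])).round(1))
f([(219,242),(300,242),(291,475),(209,472)],103)
f([(77,66),(457,84),(426,507),(66,489)],55)
E
```

```text
[[541.1 160.9]
 [538.4 171.6]
 [570.8 178.7]
 [573.2 167.4]]
c [555.85679857 169.6616398 ]
11.0 104.2
33.2 12.2
11.5 -78.0
32.8 -168.6
[[528.1 133.8]
 [516.2 192.3]
 [584.7 206. ]
 [596.2 147.3]]
c [556.3239415  169.85639972]
59.7 101.5
69.8 11.4
59.8 -78.8
69.5 -168.7
```

The bow centre is (556.1,169.7) and the stand centre (556.3,169.9), so they agree. The sizes match too (33×11 mm and 70×60 mm), and the yaw is 11.4°. I need a correction of about (0,-1.8) mm and -2.8°, then I go down to TCP z of about 92.

Request:
{"fn": "jog_arm", "kwargs": {"xyz": [[0,-0.18,-2],[0,0,-2],[0,0,-2],[0,0,-2],[0,0,-2],[0,0,-1.6],[0,0,-1],[0,0,-0.6],[0,0,0],[0,0,0]], "twist": [[0,0,-1.4],[0,0,-1.4],[0,0,0],[0,0,0],[0,0,0],[0,0,0],[0,0,0],[0,0,0],[0,0,0],[0,0,0]], "gripper": 4.0}}

```text
t: 2.6
tcp_pos: [556.1, 172.1, 93.1]
eef_rot: [3.141, 0.001, -2.938]
force: [0.3, -0.6, -0.2]
gripper_width: 0.471
```

```bash
python3 - <<'E'
from h import *
s=robot.state(); print(s['tcp_pos'],np.degrees(s['eef_rot']),s['force'],s['t'])
snap('wrist','w2.png')
E
```

```text
[556.10574077 172.06314857  93.07977057] [ 1.79973509e+02  6.37920491e-02 -1.68306614e+02] [ 0.26473709 -0.55832904 -0.16773916] 2.6
```

View pics/w2.png

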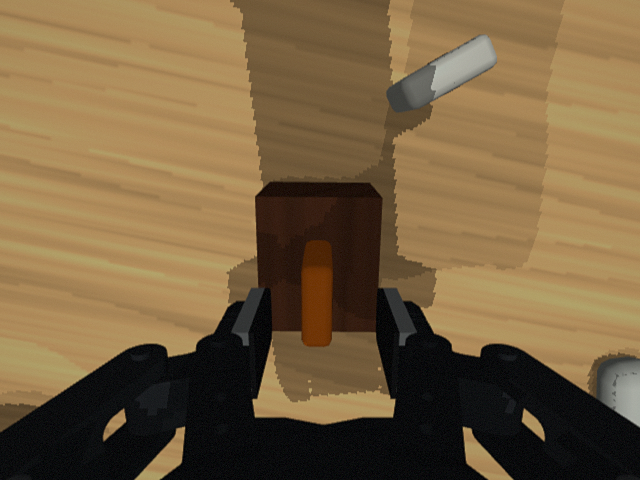

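The bow, at column 317, sits about 2 mm left of the jaw centre at column 324. The measured y of 172.1 against 169.8 says the same. I'll correct that, then shut the gripper.

Request:
{"fn": "jog_arm", "kwargs": {"xyz": [[0.05,-0.22,0],[0,0,0],[0,0,0]], "twist": [[0,0,-0.3],[0,0,0],[0,0,0]]}}

```text
t: 2.95
tcp_pos: [556.5, 169.2, 92.8]
eef_rot: [3.141, 0.001, -2.944]
force: [-0.0, 1.2, -0.0]
gripper_width: 0.47
```

Request:
{"fn": "jog_arm", "kwargs": {"xyz": [[0,0,0],[0,0,0],[0,0,0],[0,0,0],[0,0,0],[0,0,0],[0,0,0],[0,0,0]], "twist": [[0,0,0],[0,0,0],[0,0,0],[0,0,0],[0,0,0],[0,0,0],[0,0,0],[0,0,0]], "gripper": 0}}

```text
t: 3.75
tcp_pos: [556.5, 169.4, 92.7]
eef_rot: [3.141, 0.001, -2.943]
force: [0.7, 0.5, 2.6]
gripper_width: 0.104
```

```bash
python3 - <<'E'
from h import *
s=robot.state(); print(s['tcp_pos'],np.degrees(s['eef_rot']),s['force'],s['ft_torque'],s['gripper_width']*85,s['t'])
snap('wrist','w3.png')
E
```

```text
[556.49094906 169.40419059  92.68852686] [ 1.79985626e+02  3.49876243e-02 -1.68641858e+02] [0.67424752 0.51608522 2.5753202 ] [-0.00566154  0.0437388  -0.00878882] 8.815889363179494 3.75
```

View pics/w3.png

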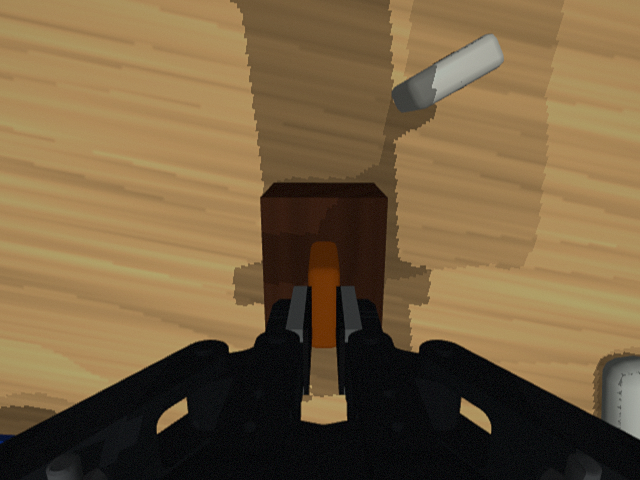

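The pads are closed on both sides of the bow. The reading is 8.8 mm, lower than the 12 mm bow, so I'll make a small lift to check that the grip holds.

Request:
{"fn": "jog_arm", "kwargs": {"xyz": [[0,0,0],[0,0,0],[0,0,0.5],[0,0,1],[0,0,1],[0,0,0]], "twist": [[0,0,0],[0,0,0],[0,0,0],[0,0,0],[0,0,0],[0,0,0]]}}

```text
t: 4.4
tcp_pos: [557.3, 169.6, 119.3]
eef_rot: [3.141, 0.003, -2.943]
force: [0.1, -0.3, -0.9]
gripper_width: 0.106
```

```bash
python3 - <<'E'
from h import *
snap('wrist','w4.png')
E
```

```text
(no output)
```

View pics/w4.png

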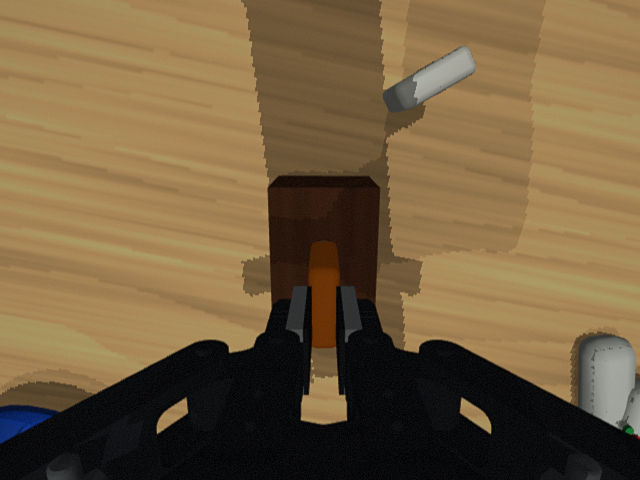

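The key came up with the gripper and the bow hasn't shifted in the jaws. I'll lift it clear, then carry it toward the lock and stop beside it for a measurement.

Request:
{"fn": "jog_arm", "kwargs": {"xyz": [[0,0,1.5],[0,0,2],[0,0,2.5],[0,0,3],[0,0,2],[0,0,1],[0,-2,0],[0,-3,0],[0,-3,0],[0,-3,0]], "twist": [[0,0,0],[0,0,0],[0,0,0],[0,0,0],[0,0,0],[0,0,0],[0,0,-1.5],[0,0,-1.5],[0,0,-1.5],[0,0,-1.5]]}}

```text
t: 5.45
tcp_pos: [554.8, 56.3, 235.6]
eef_rot: [-3.14, -0.003, -3.051]
force: [0.7, -0.1, 0.3]
gripper_width: 0.112
```

Request:
{"fn": "jog_arm", "kwargs": {"xyz": [[0,-3,0],[0,-3,0],[0,-3,0],[0,-3,0],[0,-3,0],[0,-3,0],[0,-2.5,0],[0,-1,0],[0,0,0],[0,0,0]], "twist": [[0,0,-1.5],[0,0,-1.5],[0,0,-1.5],[0,0,-1.5],[0,0,-1.5],[0,0,0],[0,0,0],[0,0,0],[0,0,0],[0,0,0]]}}

```text
t: 6.45
tcp_pos: [555.9, -154.5, 236.7]
eef_rot: [3.14, -0.001, 3.105]
force: [-0.4, 0.2, -0.6]
gripper_width: 0.106
```

```bash
python3 - <<'E'
from h import *
s=robot.state(); print(s['tcp_pos'],np.degrees(s['eef_rot']),s['joint_pos'],s['force'],s['t'])
snap('wrist','w5.png')
s=robot.state(); print(s['tcp_pos'],s['force'])
snap('side','s5.png'); snap('scene','c5.png')
E
```

```text
[ 555.85174263 -154.46537505  236.66724161] [ 1.79922577e+02 -8.14783635e-02  1.77897146e+02] [-0.12945776  0.27667662  0.40269391  1.70750011 -0.11699835  1.18266282
  1.83817342] [-0.43742357  0.23610522 -0.60539581] 6.45
[ 556.15165834 -153.86083281  236.85218036] [ 0.04178414 -0.26948832 -0.77041196]
```

View pics/w5.png

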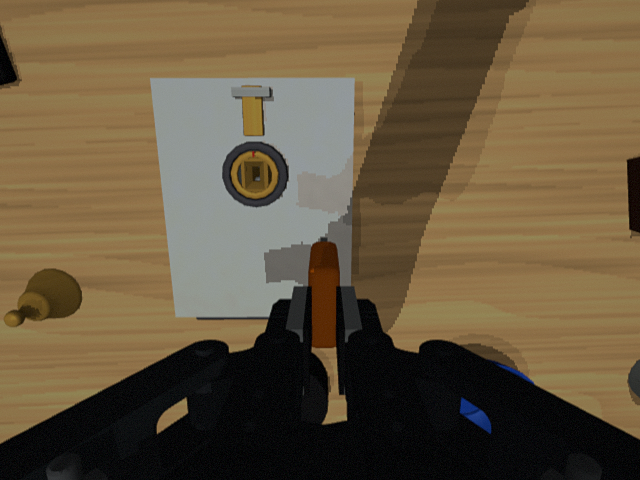

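View pics/s5.png

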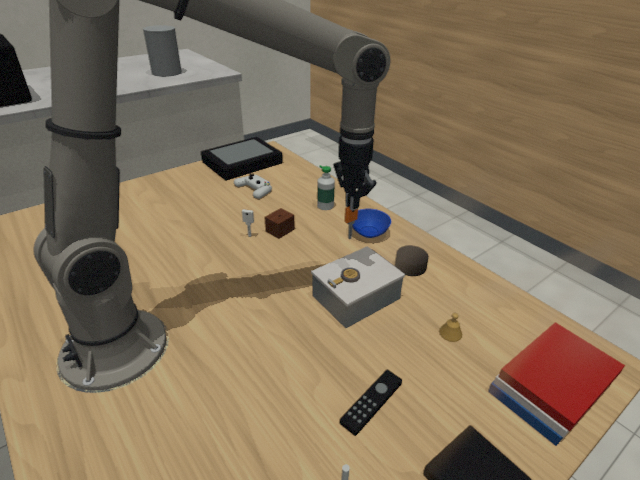

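The lock's dark ring is at (255,174) and its keyhole at (257,174). The bolt points up the image, which is -x. The lid spans (151,78), (354,78), (177,317), and the key hangs at about (323,290). Next I'll fit the ring and the lid edges.

```bash
python3 - <<'E'
from h import *
im,p=load('w5.png')
g=cv2.resize(im[130:215,210:300],None,fx=7,fy=7,interpolation=cv2.INTER_CUBIC); cv2.imwrite('pics/w5c.png',g)
hsv=cv2.cvtColor(im,cv2.COLOR_BGR2HSV)
m=((hsv[...,1]<70)&(hsv[...,2]<80)).astype(np.uint8)*255; m[:135]=0;m[212:]=0;m[:,:215]=0;m[:,:]*=1;m[:,295:]=0
c,_=cv2.findContours(m,cv2.RETR_EXTERNAL,cv2.CHAIN_APPROX_NONE); c=max(c,key=cv2.contourArea)
e=cv2.fitEllipse(cv2.convexHull(c)); print(e)
P=np.array([onz(p,*x[0],93) for x in cv2.convexHull(c)])[:,:2]
A=np.c_[2*P,np.ones(len(P))]; s=np.linalg.lstsq(A,(P**2).sum(1),rcond=None)[0]; print('ring',s[:2],2*np.sqrt(s[2]+s[0]**2+s[1]**2))
# lid
w=((hsv[...,1]<45)&(hsv[...,2]>80)).astype(np.uint8)*255
w=cv2.morphologyEx(w,cv2.MORPH_OPEN,np.ones((5,5)))
# left edge & top edge via scan
L=[(np.flatnonzero(w[r,140:240])[0]+140,r) for r in range(95,300,5)]
t=[(c_,np.flatnonzero(w[60:200,c_])[0]+60) for c_ in list(range(165,225,4))+list(range(280,345,4))]
for E in(L,t):
    Q=np.array([onz(p,*x,83) for x in E])[:,:2].astype(np.float32)
    v=cv2.fitLine(Q,cv2.DIST_HUBER,0,.01,.01).ravel(); print(v,np.degrees(np.arctan2(v[1],v[0])))
E
```

```text
((255.03744506835938, 173.589111328125), (64.5076675415039, 66.84368896484375), 123.92369079589844)
ring [ 519.38941207 -202.30224795] 47.347543829627654
[ 9.9932283e-01 -3.6794722e-02  5.3509796e+02 -2.7525723e+02] -2.108658
[ 3.7304401e-02  9.9930394e-01  4.5285822e+02 -2.0972354e+02] 87.862114
```

View pics/w5c.png

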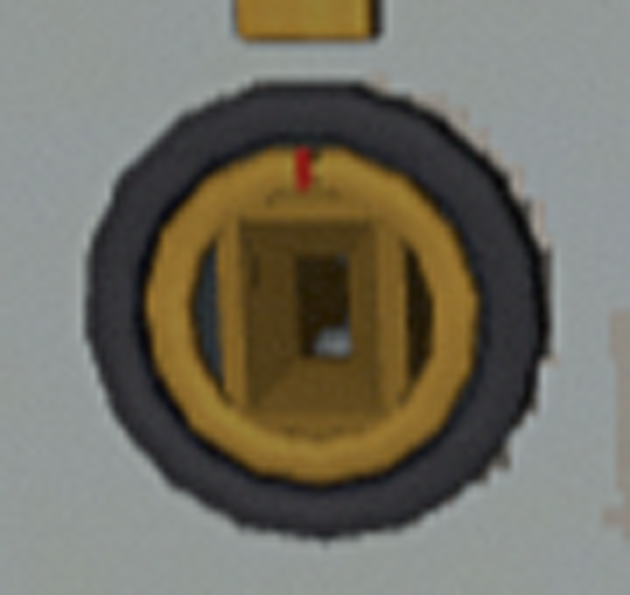

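The ring fit gives (519.4,-202.3) with 47.3 mm across, against 48 expected. The lid edges predict (520.2,-202.6), so they agree, and the box's yaw is -2.1°. The key's yaw already matches that. Now I'll check how the key sits in the jaws by comparing predicted bow and tip points with the image.

```bash
python3 - <<'E'
from h import *
im,p=load('w5.png')
T=np.array([556.0,-154.2]); u=np.array([.9993,-.0368]);n=np.array([.0368,.9993]); zc=236.7-9
def P(a,b,z): return proj(p,[*(T+a*u+b*n),zc+z])
g=cv2.resize(im[225:360,285:360],None,fx=4.4,fy=4.4,interpolation=cv2.INTER_CUBIC)
h=g.copy()
for a in(-17,17):
  for b in(-6,6):
    for z in(-20,20):
      x=P(a,b,z); print(a,b,z,np.round(x,1)); cv2.circle(h,(int((x[0]-285)*4.4),int((x[1]-225)*4.4)),3,(255,255,0) if z>0 else (0,255,0),-1)
for a in(-4.5,4.5):
    x=P(a,0,-74); print('tip',np.round(x,1)); cv2.circle(h,(int((x[0]-285)*4.4),int((x[1]-225)*4.4)),3,(0,0,255),-1)
cv2.imwrite('pics/w5d.png',np.hstack([g,h]))
print('brass',onz(p,254.8,175,93))
b,q=load('s5.png');a,sc=load('c5.png')
def blow(im,P_,w=40):
    x,y=proj(P_,[*T,zc-30]); x,y=int(x),int(y); print(x,y)
    for z in (0,-74): print(proj(P_,[*T,zc+z]))
    return cv2.resize(im[y-w:y+w,x-w:x+w],(400,400),interpolation=cv2.INTER_CUBIC)
cv2.imwrite('pics/k5.png',np.hstack([blow(b,q),blow(a,sc)]))
E
```

```text
-17 -6 -20 [311.  240.1]
-17 -6 20 [308.1 269.2]
-17 6 -20 [337.1 240. ]
-17 6 20 [341.  269.2]
17 -6 -20 [311.7 307.9]
17 -6 20 [309.  352.3]
17 6 -20 [336.5 307.9]
17 6 20 [340.  352.2]
tip [323.7 236.2]
tip [323.7 250.6]
brass [ 519.93378116 -202.52708924   93.        ]
350 223
(np.float64(350.85749094937836), np.float64(213.07432461611623))
(np.float64(349.2555296345746), np.float64(238.25738853063902))
273 225
(np.float64(272.51002841383456), np.float64(213.43958557863147))
(np.float64(273.77046403955427), np.float64(242.72252914239226))
```

View pics/w5d.png

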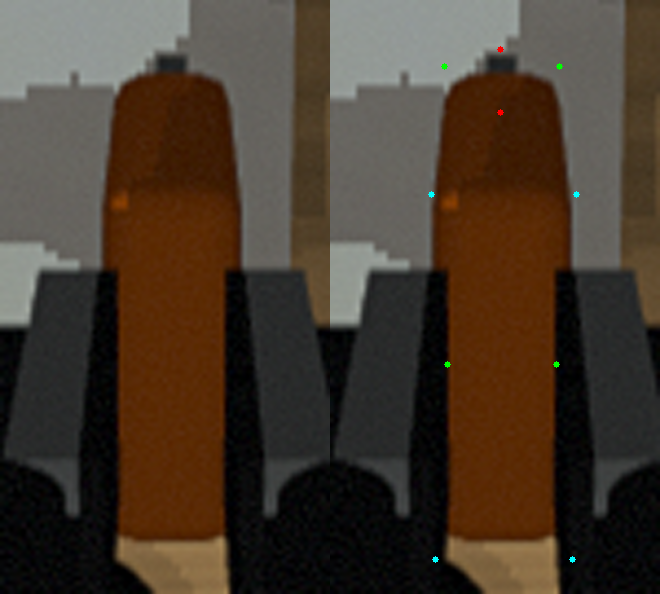

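View pics/k5.png

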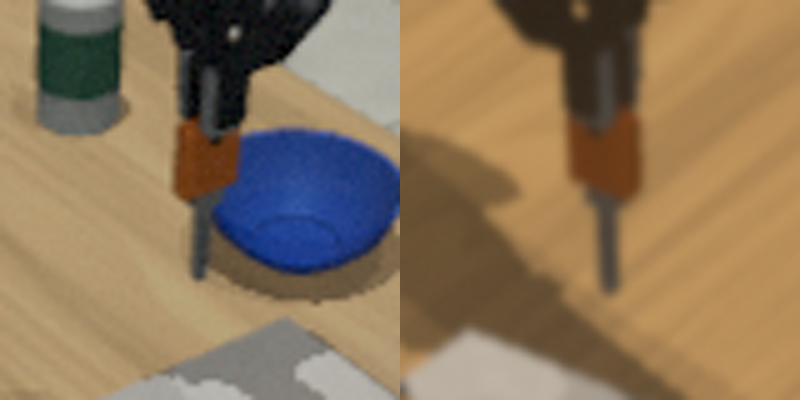

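The key is straight in the grip, and the tip is within about 1 px of its prediction in all three views: side (349.6,238.6), scene (274.8,243.4) and wrist (323.9,237). I'm moving above the lock at (520,-202.5), with the tip about 12 mm over its face.

Request:
{"fn": "jog_arm", "kwargs": {"xyz": [[-0.9,-1.2,0],[-0.9,-1.2,0],[-0.9,-1.2,0],[-0.9,-1.2,0],[0,0,-1.5],[0,0,-1.5],[0,0,-1.2],[0,0,-0.5],[0,0,0],[0,0,0]], "twist": [[0,0,0],[0,0,0],[0,0,0],[0,0,0],[0,0,0],[0,0,0],[0,0,0],[0,0,0],[0,0,0],[0,0,0]]}}

```text
t: 7.6
tcp_pos: [520.5, -204.0, 190.9]
eef_rot: [-3.141, 0.001, 3.104]
force: [-0.5, 0.1, 0.2]
gripper_width: 0.104
```

```bash
python3 - <<'E'
from h import *
for i in range(3):
    s=robot.state(); print(s['tcp_pos'].round(2),np.degrees(s['eef_rot']).round(2),s['force'].round(1),s['t'])
    im,p=snap(['wrist','side','scene'][i],'a%d.png'%i)
    if i==0:
        g=cv2.resize(im[180:300,270:380],None,fx=4.4,fy=4.4,interpolation=cv2.INTER_CUBIC)
    else:
        x,y=map(int,proj(p,[520,-202.5,110])); print(x,y)
        g=np.hstack([g,cv2.resize(im[y-30:y+30,x-15:x+15],(264,528),interpolation=cv2.INTER_CUBIC)]) if 0 else (cv2.imwrite('pics/ac%d.png'%i,cv2.resize(im[y-40:y+40,x-40:x+40],(480,480),interpolation=cv2.INTER_CUBIC)),g)[1]
cv2.imwrite('pics/ac0.png',g)
E
python3 -c "
import cv2,numpy as np
cv2.imwrite('pics/acs.png',cv2.resize(np.hstack([cv2.imread('pics/ac1.png'),cv2.imread('pics/ac2.png')]),(800,400)))"
```

```text
[ 520.52 -203.96  190.89] [-1.7999e+02  4.0000e-02  1.7786e+02] [-0.5  0.1  0.2] 7.6
[ 520.69 -203.94  191.08] [-1.7999e+02  7.0000e-02  1.7786e+02] [-0.2 -0.3 -0.8] 7.65
350 267
[ 520.75 -203.93  191.17] [-1.7999e+02  8.0000e-02  1.7787e+02] [ 0.4  0.3 -0.2] 7.7
248 264
```

View pics/ac0.png

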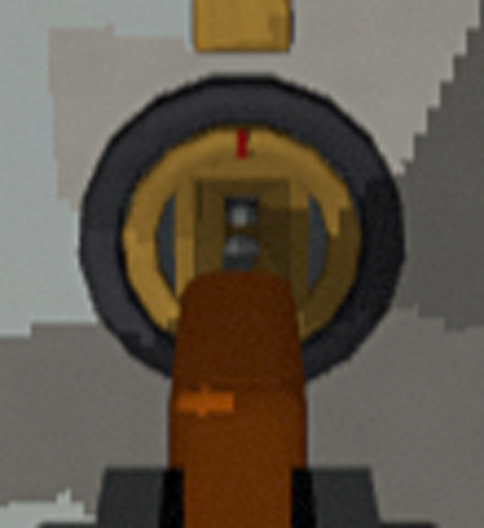

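View pics/acs.png

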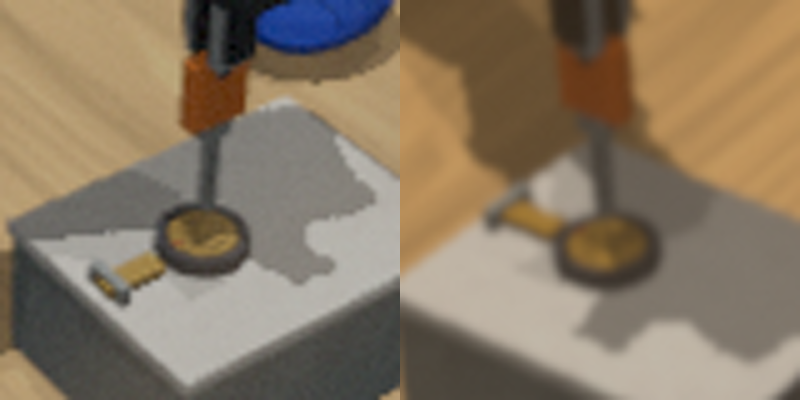

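```bash
python3 - <<'E'
from h import *
im,p=load('a0.png')
print(proj(p,[520,-202.5,93]))
print('ring',onz(p,270+242/4.4,180+235/4.4,93),'brass centre col',onz(p,270+241.5/4.4,180+(127+118.5)/4.4,93))
print('tip far edge',onz(p,270+241/4.4,180+235/4.4,108))
for z in(108,110): print('pred tip',[np.round((np.array(proj(p,[520.7-4.5*k,-203.95,z]))-[270,180])*4.4) for k in(1,-1)])
for f in('a1.png','a2.png'):
    _,q=load(f); 
    print(f,proj(q,[520,-202.5,93]),proj(q,[520.7,-203.95,108]))
E
```

```text
(np.float64(325.63772314853145), np.float64(235.54166732442314))
ring [ 518.58330568 -202.85322825   93.        ] brass centre col [ 520.14854051 -202.98391926   93.        ]
tip far edge [ 514.66851786 -202.91881276  108.        ]
pred tip [array([234., 246.]), array([236., 310.])]
pred tip [array([234., 250.]), array([236., 314.])]
a1.png (np.float64(349.7351021652407), np.float64(272.6614756880976)) (np.float64(350.6657354964896), np.float64(268.1056209407117))
a2.png (np.float64(248.6079778786664), np.float64(271.29669667720725)) (np.float64(248.06007027155772), np.float64(266.17551126369483))
```

The tip at y = -202.9 and the lock at y = -202.9 line up, and x agrees to about 1 mm. I'm going down to just above the first pin.

Request:
{"fn": "jog_arm", "kwargs": {"xyz": [[0,0,-0.6],[0,0,-0.6],[0,0,-0.4],[0,0,-0.3],[0,0,-0.3],[0,0,-0.3],[0,0,0]], "twist": [[0,0,0],[0,0,0],[0,0,0],[0,0,0],[0,0,0],[0,0,0],[0,0,0]]}}

```text
t: 8.45
tcp_pos: [519.9, -203.6, 165.0]
eef_rot: [3.141, -0.001, 3.104]
force: [0.1, 1.0, -0.4]
gripper_width: 0.107
```

```bash
python3 - <<'E'
from h import *
s=robot.state(); print(s['tcp_pos'].round(2),np.degrees(s['eef_rot']).round(2),s['force'].round(1),s['ft_torque'].round(2),s['t'])
E
```

```text
[ 519.93 -203.6   164.97] [ 1.7998e+02 -5.0000e-02  1.7786e+02] [ 0.1  1.  -0.4] [0.01 0.02 0.06] 8.45
```

Request:
{"fn": "jog_arm", "kwargs": {"xyz": [[0,0,-0.2],[0,0,-0.2],[0,0,-0.2],[0,0,-0.2]], "twist": [[0,0,0],[0,0,0],[0,0,0],[0,0,0]]}}

```text
t: 8.85
tcp_pos: [520.2, -203.7, 157.4]
eef_rot: [3.141, -0.0, 3.104]
force: [-0.8, -0.6, 0.9]
gripper_width: 0.103
```

Request:
{"fn": "jog_arm", "kwargs": {"xyz": [[0,0,-0.2],[0,0,-0.2],[0,0,-0.2]], "twist": [[0,0,0],[0,0,0],[0,0,0]]}}

```text
t: 9.15
tcp_pos: [520.4, -203.9, 151.8]
eef_rot: [-3.142, 0.001, 3.104]
force: [-0.2, 0.6, 3.3]
gripper_width: 0.108
```

Request:
{"fn": "jog_arm", "kwargs": {"xyz": [[0,0,-0.2],[0,0,-0.2],[0,0,-0.2]], "twist": [[0,0,2],[0,0,-4],[0,0,2]]}}

```text
t: 9.45
tcp_pos: [521.7, -204.5, 147.4]
eef_rot: [-3.141, 0.003, 3.104]
force: [-0.8, 0.3, 9.7]
gripper_width: 0.106
```

Request:
{"fn": "jog_arm", "kwargs": {"xyz": [[0,0,-0.2],[0,0,-0.2],[0,0,-0.2]], "twist": [[0,0,2],[0,0,-4],[0,0,2]]}}

```text
t: 9.75
tcp_pos: [521.1, -204.1, 140.4]
eef_rot: [-3.141, 0.002, 3.104]
force: [-0.6, 0.2, 4.7]
gripper_width: 0.109
```

Request:
{"fn": "jog_arm", "kwargs": {"xyz": [[0,0,-0.2],[0,0,-0.2],[0,0,-0.2]], "twist": [[0,0,2],[0,0,-4],[0,0,2]]}}

```text
t: 10.05
tcp_pos: [521.6, -204.1, 134.9]
eef_rot: [-3.141, 0.003, 3.104]
force: [-0.4, 0.1, 5.4]
gripper_width: 0.108
```

Request:
{"fn": "jog_arm", "kwargs": {"xyz": [[0,0,-0.2],[0,0,-0.1],[0,0,0]], "twist": [[0,0,2],[0,0,-4],[0,0,2]]}}

```text
t: 10.35
tcp_pos: [521.6, -204.2, 131.9]
eef_rot: [-3.141, 0.003, 3.104]
force: [-0.8, 0.0, 8.0]
gripper_width: 0.107
```

```bash
python3 - <<'E'
from h import *
s=robot.state(); print(s['tcp_pos'].round(2),np.degrees(s['eef_rot']).round(2),s['force'].round(1),s['ft_torque'].round(2),s['t'])
L=[]
for n in('side','scene'):
    im,p=snap(n,'i_%s.png'%n); x,y=map(int,proj(p,[520,-202.5,110])); L.append(cv2.resize(im[y-40:y+40,x-40:x+40],(400,400),interpolation=cv2.INTER_CUBIC))
    print(n,[ (np.array(proj(p,[520,-202.5,z]))-[x-40,y-40])*5 for z in(93,103,143)])
cv2.imwrite('pics/i.png',np.hstack(L))
E
```

```text
[ 521.63 -204.23  131.94] [-179.96    0.18  177.85] [-0.8  0.   8. ] [ 0.02  0.35 -0.  ] 10.35
side [array([198.67551083, 228.30737844]), array([199.74952333, 212.51719245]), array([204.15995601, 147.67478877])]
scene [array([203.03988939, 236.48348339]), array([201.70392294, 218.01501493]), array([196.24868602, 142.60154141])]
```

View pics/i.png

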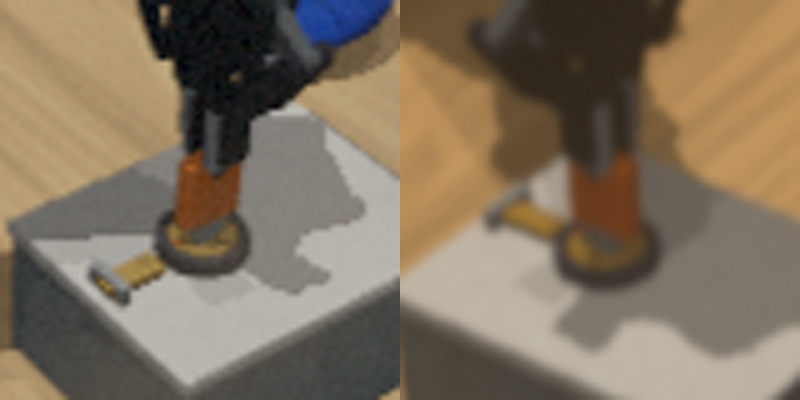

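The key is nearly home, with the collar just over the lock's face. I'll keep pressing until the floor stops it, shown by a steady rise in force.

Request:
{"fn": "jog_arm", "kwargs": {"xyz": [[0,0,-0.1],[0,0,-0.1],[0,0,0]], "twist": [[0,0,2],[0,0,-4],[0,0,2]]}}

```text
t: 10.75
tcp_pos: [522.6, -204.9, 131.7]
eef_rot: [-3.141, 0.005, 3.104]
force: [-2.6, 0.4, 15.7]
gripper_width: 0.106
```

Request:
{"fn": "jog_arm", "kwargs": {"xyz": [[0,0,-0.1],[0,0,-0.1],[0,0,0]], "twist": [[0,0,2],[0,0,-4],[0,0,2]]}}

```text
t: 11.05
tcp_pos: [523.5, -205.4, 131.4]
eef_rot: [-3.14, 0.008, 3.104]
force: [-2.9, 1.0, 23.6]
gripper_width: 0.109
```

z stalled at about 131.5 while the force climbed to 24 N, well above the pins' 12 N, and the expected home is about 132. So the key is on the floor of the keyway. I'll ease the push a little and then turn it clockwise, which is negative about z.

Request:
{"fn": "jog_arm", "kwargs": {"xyz": [[-0.05,0,0.1],[0,0,0.1],[0,0,0],[0,0,0],[0,0,0],[0,0,0],[0,0,0],[0,0,0]], "twist": [[0,0,0],[0,0,0],[0,0,-5],[0,0,-5],[0,0,-5],[0,0,-5],[0,0,-5],[0,0,-5]]}}

```text
t: 11.85
tcp_pos: [522.5, -204.5, 131.7]
eef_rot: [3.139, 0.006, 2.578]
force: [-1.5, 0.8, 16.3]
gripper_width: 0.11
```

```bash
python3 - <<'E'
from h import *
s=robot.state(); print(s['tcp_pos'].round(2),np.degrees(s['eef_rot']).round(2),s['force'].round(1),s['ft_torque'].round(2),s['joint_pos'].round(2),s['t'])
snap('wrist','t1.png')
E
```

```text
[ 522.46 -204.5   131.67] [179.86   0.32 147.69] [-1.5  0.8 16.3] [0.29 0.53 0.04] [-0.12  0.37  0.52  1.87 -0.22  0.95  1.51] 11.85
```

View pics/t1.png

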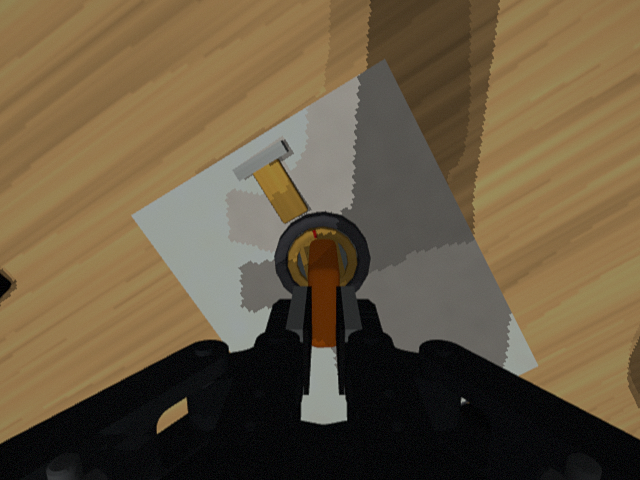

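The view shows the lock turning with the key. The red mark at (315,233) has come round with it, and the bolt at (280,190) has moved back a little from the keeper. I'll carry on turning.

Request:
{"fn": "jog_arm", "kwargs": {"xyz": [[0,0,0],[0,0,0],[0,0,0],[0,0,0],[0,0,0],[0,0,0],[0,0,0],[0,0,0],[0,0,0],[0,0,0]], "twist": [[0,0,-6],[0,0,-6],[0,0,-6],[0,0,-6],[0,0,-6],[0,0,-6],[0,0,-6],[0,0,-6],[0,0,-6],[0,0,-6]]}}

```text
t: 12.9
tcp_pos: [520.8, -205.6, 131.6]
eef_rot: [3.138, 0.001, 1.529]
force: [-4.7, 0.3, 18.5]
gripper_width: 0.107
```

Request:
{"fn": "jog_arm", "kwargs": {"xyz": [[0,0,0],[0,0,0],[0,0,0],[0,0,0],[0,0,0]], "twist": [[0,0,-5],[0,0,-5],[0,0,-5],[0,0,0],[0,0,0]]}}

```text
t: 13.4
tcp_pos: [520.3, -205.8, 131.6]
eef_rot: [3.139, 0.001, 1.271]
force: [-6.6, 1.1, 20.7]
gripper_width: 0.105
```

```bash
python3 - <<'E'
from h import *
s=robot.state(); print(s['tcp_pos'].round(2),np.degrees(s['eef_rot']).round(2),s['force'].round(1),s['ft_torque'].round(2),s['joint_pos'].round(2),s['t'])
snap('wrist','t2.png')
im,p=snap('side','t2s.png'); cv2.imwrite('pics/t2sc.png',cv2.resize(im[220:330,290:420],None,fx=5,fy=5,interpolation=cv2.INTER_CUBIC))
E
```

```text
[ 520.34 -205.78  131.63] [1.7985e+02 3.0000e-02 7.2830e+01] [-6.6  1.1 20.7] [0.24 1.37 0.1 ] [-0.34  0.44  0.82  1.88 -0.39  0.99  0.35] 13.4
```

View pics/t2.png

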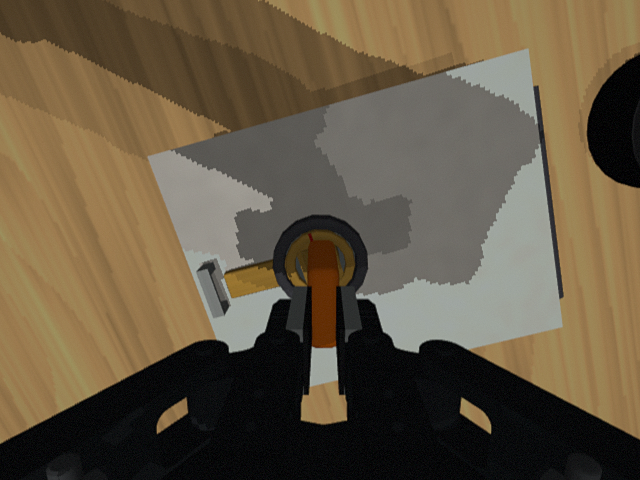

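View pics/t2sc.png

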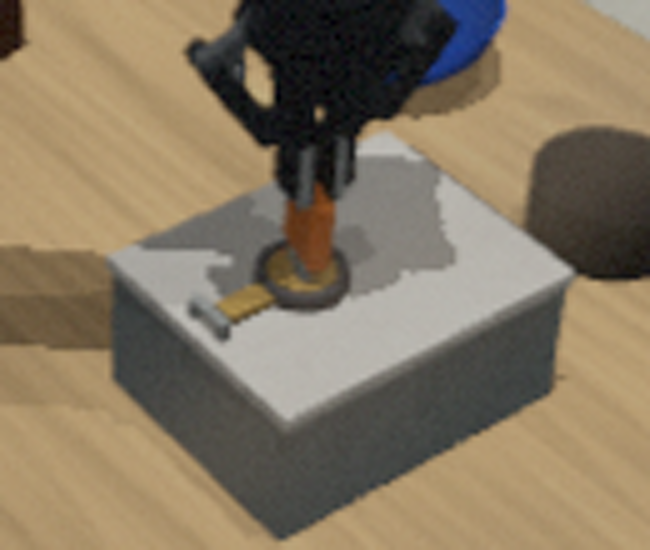

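The hand has turned 105.0°. The bolt's end at (226,285) now stands clear of the keeper at (213,288), and the red mark is at about (310,238). I'll get the plug's angle from the mark.

```bash
python3 - <<'E'
from h import *
L=[]
for f,c in(('w5.png',(255,175)),('t2.png',(320,255))):
    im,p=load(f); hsv=cv2.cvtColor(im,cv2.COLOR_BGR2HSV)
    m=(((hsv[...,0]<6)|(hsv[...,0]>172))&(hsv[...,1]>150)&(hsv[...,2]>50)).astype(np.uint8)
    k=np.zeros_like(m); cv2.circle(k,c,32,1,-1); m*=k
    ys,xs=np.nonzero(m); 
    print(f,len(xs),list(zip(xs,ys))[:30]); P=onz(p,xs.mean(),ys.mean(),93)
    d=P[:2]-[519.9,-202.7]; print(P,np.hypot(*d),np.degrees(np.arctan2(d[1],d[0])))
    x,y=c; L.append(cv2.resize(im[y-45:y+45,x-50:x+50],(400,360),interpolation=cv2.INTER_CUBIC))
    if f=='t2.png':
        # ring centre check in this view
        mm=((hsv[...,1]<70)&(hsv[...,2]<70)).astype(np.uint8)
        print('proj centre',proj(p,[519.9,-202.7,93]))
cv2.imwrite('pics/mk.png',np.hstack(L))
E
```

```text
w5.png 8 [(np.int64(252), np.int64(151)), (np.int64(253), np.int64(151)), (np.int64(252), np.int64(152)), (np.int64(253), np.int64(152)), (np.int64(253), np.int64(153)), (np.int64(253), np.int64(154)), (np.int64(253), np.int64(155)), (np.int64(253), np.int64(156))]
[ 504.3189066  -202.70183764   93.        ] 15.58109351260003 -179.99324252936546
t2.png 18 [(np.int64(308), np.int64(234)), (np.int64(309), np.int64(234)), (np.int64(310), np.int64(234)), (np.int64(309), np.int64(235)), (np.int64(310), np.int64(235)), (np.int64(309), np.int64(236)), (np.int64(310), np.int64(236)), (np.int64(311), np.int64(236)), (np.int64(310), np.int64(237)), (np.int64(311), np.int64(237)), (np.int64(310), np.int64(238)), (np.int64(311), np.int64(238)), (np.int64(310), np.int64(239)), (np.int64(311), np.int64(239)), (np.int64(312), np.int64(239)), (np.int64(310), np.int64(240)), (np.int64(311), np.int64(240)), (np.int64(312), np.int64(240))]
[ 519.68107854 -188.37866736   93.        ] 14.323005798482669 90.87577733977217
proj centre (np.float64(319.47962438548296), np.float64(263.69860176171704))
```

View pics/mk.png

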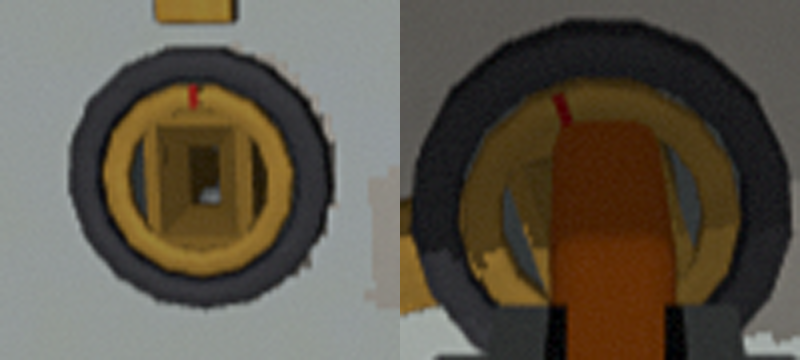

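The mark has turned from about 178–180° to 91°, so the plug is at about 87–89° with about 16° of lag behind the hand. The stop is at 97°. I'll add 5° for margin and then settle.

Request:
{"fn": "jog_arm", "kwargs": {"xyz": [[0,0,0],[0,0,0],[0,0,0],[0,0,0],[0,0,0],[0,0,0]], "twist": [[0,0,-2.5],[0,0,-2.5],[0,0,0],[0,0,0],[0,0,0],[0,0,0]]}}

```text
t: 14.1
tcp_pos: [520.2, -205.8, 131.6]
eef_rot: [3.139, 0.0, 1.184]
force: [-6.2, -0.3, 20.4]
gripper_width: 0.109
```

```bash
python3 - <<'E'
from h import *
s=robot.state(); print(s['tcp_pos'].round(2),np.degrees(s['eef_rot']).round(2),s['force'].round(1),s['ft_torque'].round(2),s['t'])
im,p=snap('wrist','t3.png'); hsv=cv2.cvtColor(im,cv2.COLOR_BGR2HSV)
m=(((hsv[...,0]<6)|(hsv[...,0]>172))&(hsv[...,1]>150)&(hsv[...,2]>50)).astype(np.uint8)
k=np.zeros_like(m); cv2.circle(k,(320,255),32,1,-1); m*=k
ys,xs=np.nonzero(m); P=onz(p,xs.mean(),ys.mean(),93); d=P[:2]-[519.9,-202.7]; print(len(xs),P,np.degrees(np.arctan2(d[1],d[0])))
v=cv2.fitLine(np.array([onz(p,x,y,93)[:2] for x,y in zip(xs,ys)],np.float32),cv2.DIST_L2,0,.01,.01).ravel(); print('line dir',np.degrees(np.arctan2(v[1],v[0])))
im,_=snap('scene','t3c.png')
E
```

```text
[ 520.2  -205.76  131.64] [1.7986e+02 1.0000e-02 6.7830e+01] [-6.2 -0.3 20.4] [0.28 1.47 0.09] 14.1
17 [ 520.95344836 -188.45733779   93.        ] 85.76986123536079
line dir 82.809326
```

View pics/t3.png

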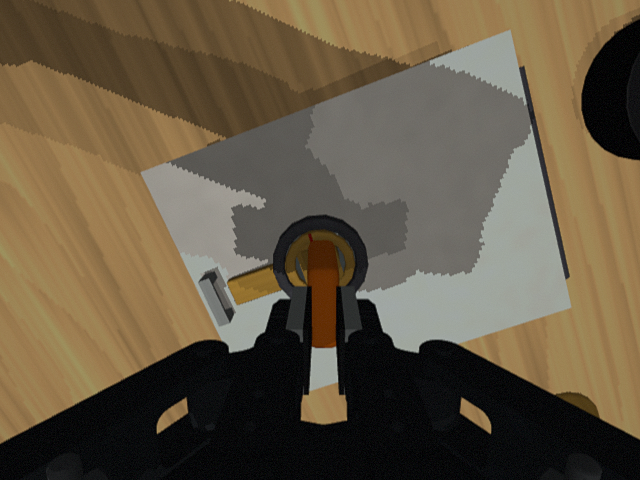

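View pics/t3c.png

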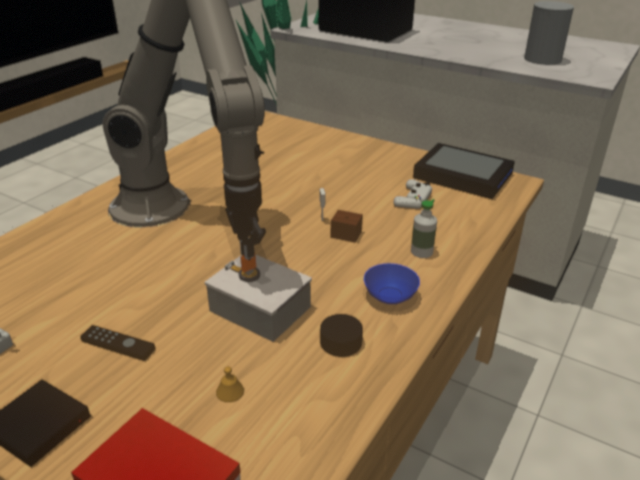

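The plug is now at about 92–94°, the bolt is clear of the keeper with a gap at (226,290), and the scene view shows every other object where it was. The pose is steady with 20 N pressing down, so I'm handing in.

```bash
python3 - <<'E'
from h import *
print(ticket.finish_job())
E
```

```text
the job is handed in; nothing more can be done
None
```

I took the orange key out of its stand, pushed it down into the lock with small twists past the pins, and only then turned it clockwise. I handed the job in at about 14 s of the 45 s, still gripping the key and holding it turned. No verdict was reported.

- **Depth:** the key stopped at a TCP height of about 131.5 mm (about 132 expected). The force then rose to 24 N, well above the pins' 12 N, so I took the key to be on the floor of the keyway. About 20 N was still pressing down at the end.
- **Turn:** the hand turned 110°. The lock's red mark turned about 92–95°, a full quarter turn just short of the stop, and the wrist view shows the bolt drawn back from its keeper.
- **Other things:** in the last scene picture they all look unmoved, including the white look-alike key.
- **Disagreements:**
  - The gripper read about 9 mm on the 12 mm bow throughout, but it held firmly.
  - Under load the tool sat about 3 mm off the lock centre I measured, with about 6 N of sideways force.

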